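Pull down the cupboard hatch with the hook pole

ROBOT

A 6-joint arm with a two-finger parallel gripper is mounted at the origin on a cart in front of the work surface, level with it; the furniture and walls round the work are solid. World frame = base frame: x ahead of the robot, y to its left, z up, the work surface at z = 0. Lengths are in m, angles in degrees, forces in N, time in s.
With the tool pointing down it reaches from about 0.4 to 0.825 m from the base axis. Payload 7 kg.
Tool frame: the origin (TCP) lies midway between the tips of the shut fingers; the grasp point (between the pads) lies hold_point_z behind it (hold_point_z is the distance from the TCP to the grasp point, in m); z points along the fingers, y is the line along which they close (so a half turn about z gives the same grasp; the last joint's range is limited). The gripper opens to 88 mm and grips with 3 to 60 N. Pads are 19 mm wide; open, the fingers measure 130 mm over their backs; the gripper's body (78 mm by 193 mm) begins 47 mm behind the grasp point.
Start: joints at [83.085, 20.546, 0.682, 0, -70.136, -16.507], TCP at [0.268, 0.619, 0.227] pointing down, gripper open.
Joint ranges: [-176.03, 176.03], [-82.01, 121.73], [-58.28, 71.71], [-173.87, 95.51], [-174.79, -0.11], [-173.66, 173.66]. Speed limits (degrees/s): [136.94, 136.94, 172.46, 180, 180, 180].

INTERFACE

Orientations are given as [roll, pitch, yaw] about the fixed x, y, z axes, in that order (R = Rz(yaw) Ry(pitch) Rx(roll)).
In Python, from plant import * gives the robot as it stands.
- The arm moves only by the tool step_arm, never from a script. Its argument "steps" is a list that holds one entry, the list of rows, each a list of 6 numbers: the shift along the tool's x, y, z scaled (see below), then the turn, a rotation vector about the tool's x, y, z scaled (see below). In form: [[[tx, ty, tz, wx, wy, wz], ...]]. A call has 1 to 20 rows; each row is the pose to reach, as a shift and turn from the pose commanded when the call began, along the tool's axes at that moment; what a row does not reach only later rows make up. The controller multiplies each number of a shift by 100 mm and each number of a turn by 0.5 rad. A row lasts 1/10 s, in which the tool goes at most 50 mm and 8.59 degrees, less where a joint would pass 70% of its speed; a pose out of reach is approached as far as the arm can. A call with a number of a shift or a turn outside -1 to 1 is refused whole. A call with a gripper value outside its range is refused whole. "jaw" is the closure in counts, from 0 (fully open) to 255 (shut), set as the call begins (left out, the last holds). The fingers move at their own pace and stop on an object; the grip force is fixed at half the most. Time passes only in rows, so rows that repeat a pose let the fingers close. It gives the time, the measured TCP pose, the force, the opening and the grip force at its end, in the units of the state.
- get_obs(): the state, without advancing time (a new reading comes with each control period).
- snapshot(name): name is "side" or "top" or "wrist"; returns (picture, depth): 420x560x3 uint8, red, green, blue; 420x560 float32, m along the optical axis (not along the pixel's ray), 0 where there is no reading.
- calibration(name): a dict with "mtx" (3x3 intrinsics, pixels), "dist" ([k1, k2, p1, p2, k3] as OpenCV has them; the pictures are not rectified), "rvec" (rotation vector, rad) and "tvec" (3), from world to camera coordinates, as OpenCV has them. Camera axes: x right, y down, z forward; pixel columns grow to the right and rows downward; lengths in m; the calibration is good to about 2 mm. A picture is of the moment at which its call begins: read the wrist's pose just before it. calibration takes no time and is no camera call; for the wrist camera it gives the pose at the moment of the call.
- close_job(): hands the job in; it is judged then, once.
The state is a dict: "clock": time; "joint_pos": joint angles; "qvel": joint speeds; "tau": joint torques, N m; "tool_pos": TCP position; "orientation": TCP orientation; "force": force on the tool from outside, world axes, zero at the start; "moment": the same for the moment, N m; "opening": finger opening in m; "gripper_force": force on a finger pad.
Only numpy, scipy, OpenCV 4.12 (cv2) and the standard library are available. Lean on these libraries where they do the work, as an engineer would, in place of code of your own. Each camera call takes 0.05 s, during which the arm holds its last target. There are 200 camera calls.

TASK

Take the hook pole out of its wooden holder, hook its prong down through the steel ring of the small worktop cupboard's hatch, and gently swing the hatch down until it lands on its spring buffer, then bear down on it through the pole with about one kilogram for a moment so that the buffer gives, without ramming it. Unhook, leaving the hatch resting on the buffer, and put the pole back upright in its holder, seated on its collar. Only the pole may touch the cupboard, and the mug, carton and salt shaker stay where they are.

Things in the scene. Friction and masses are not known exactly. Their poses are not given: they have to be found in the camera images.
- hook_pole: Loose pole, 160 mm, 0.12 kg, upright in the holder. Origin on the shaft axis level with the prong's tip; z up the shaft, x from shaft to prong. Steel shaft 8 mm thick; at z 24 mm a 6 mm round arm (underside 21 mm) runs 30 mm along +x and ends in a 6 mm prong pointing down to z 0. Brass collar disc 38 mm across, z 75 to 80 mm. Wooden handle z 80 to 155 mm.
- prong_tip (a point): Lower tip of the pole's prong, 30 mm along +x from the pole's origin; axes as the pole's.
- hook_grip (a point): Middle of the pole's handle, 118 mm above its origin; axes as the pole's. The handle is 16 mm thick along x, 18 mm along y. Grip it across x (fingers before and behind), firmly, so that it does not pivot under the pull.
- holder: Fixed wooden block 82 x 50 x 100 mm; origin under its centre on the worktop. Its top has a slot 50 mm long (x), 18 mm wide (y), 84 mm deep, for the hooked end of the pole.
- holder_seat (a point): On the holder's top, 100 mm high, 14.5 mm to -x of its centre: the pole's shaft axis stands here when seated, pole x along holder x, the collar's underside on the block's top (pole origin 25 mm above the worktop). Axes as the holder's.
- cupboard: Fixed green cupboard, 220 mm wide (y), 130 mm deep, 197 mm high. Origin on the worktop at the middle of its front, right below the hinge line; x to its back, front faces -x. A foot 50 mm wide runs 110 mm forward and carries the buffer.
- hatch (a joint): Hatch angle, rad: 0 upright and shut, growing as its top swings out to the front and down. Hinge along the cupboard's y, 75 mm above its origin; its friction (0.45 N m) holds the hatch wherever left. Panel 112 mm high from the hinge, 190 mm wide, 12 mm thick (back face in the hinge plane), 0.3 kg. It meets the buffer between about 0.85 and 1.3 rad, elsewhere each time: to be felt.
- eye (a point): Centre of the steel ring on the hatch's top edge, 23 mm before the hinge plane and 125 mm up from the hinge; axes as the hatch's (shut: x to the back, z up). Wire 5 mm, inner diameter 34 mm. When shut the ring slopes 37 degrees up to the front; its outermost wire is 19.5 mm from the centre that way. Prong down through the ring, shaft in front of that wire, arm over it; the pole can stay upright.
- buffer: Fixed steel sleeve, 24 mm across, origin at its foot 82 mm before the hinge line. Above it a post set to another height each time (rubber cap's top 90 to 123 mm over the worktop, not measured). The cap gives from 8 N, bottoms after 8 mm at 18 N. The hatch bears on it 80 mm from the hinge: pull at the ring is about 0.6 times buffer force, 2 to 3 N more while moving, as much less when stopped.
- mug: Bystander: green mug, 86 x 118 x 96 mm, origin under its centre.
- tea_box: Bystander: green-and-white cardboard carton, 68 x 122 x 77 mm, origin under its centre.
- salt: Bystander: salt shaker, 44 mm across, 90 mm high, origin under its centre.
There are look-alikes about, which are no part of the job. What is shaped like the holder but black or purple is not meant.

How it is judged:
By the outcome, as a careful person would: the job done as asked, in the order asked, and still so for the second after the job is handed in, with the robot touching nothing.
It also fails if it takes over 67 s, if anything falls off the work surface, if the arm or the gripper's body presses on something with over 40 N, if the wrist force passes 120 N, or if a joint passes its speed limit or range.

## Working session

There is one attempt and no reset: what is moved stays moved. The work goes in short steps, Python scripts to look and compute and a tool call to move; the robot and the scene stay as the last step left them, time stands still between calls to the robot, and variables do not carry over. Pictures are saved under pics/ and viewed, at most 13 in all, crops included, and the job is handed in when it is done.

Besides the shell and the picture viewer there is one more tool, called after "Call:" as name([rows], argument=value, ...), one row to a line, values as JSON. step_arm: Moves the arm, as the interface text tells. Its arguments: {"type":"object","properties":{"steps":{"type":"array","items":{"type":"array","items":{"type":"array","items":{"type":"number","minimum":-1,"maximum":1}}}},"jaw":{"type":"number"}},"required":["steps"]}

```bash
mkdir -p pics; ls
python3 - <<'E'
from plant import *
import cv2,numpy as np
print(get_obs())
for n in ["side","top"]:
    p,d=snapshot(n); cv2.imwrite(f"pics/{n}0.png",p[:,:,::-1]); np.save(f"pics/{n}0.npy",d)
    c=calibration(n); print(n,c)
E
```

```text
pics
{'clock': 0.0, 'joint_pos': array([ 8.30832956e+01,  2.05910559e+01,  6.33611510e-01, -2.10009031e-02,
       -7.01367687e+01, -1.65053045e+01]), 'qvel': array([-0.08289909, -0.06841399, -0.00995021, -0.07692188,  0.05678677,
        0.06954823]), 'tau': array([-1.12793503e-03, -5.82697105e+01,  2.93045944e+01,  6.99684396e+00,
        6.78032055e-03, -1.68340212e-04]), 'tool_pos': array([0.26815364, 0.61890504, 0.22562298]), 'orientation': array([ 1.79904060e+02, -7.84033945e-03, -2.34291541e+01]), 'force': array([ 0.016857  , -0.07804049,  0.26157298]), 'moment': array([0.02435253, 0.04629271, 0.00709792]), 'gripper_force': 0.0, 'opening': 0.0878377247917095}
side {'mtx': array([[531.71994982,   0.        , 274.73986672],
       [  0.        , 531.71994982, 213.01974531],
       [  0.        ,   0.        ,   1.        ]]), 'dist': array([-0.16843537,  0.        ,  0.        ,  0.        ,  0.        ]), 'rvec': array([ 2.24714505, -1.22230616,  0.37356196]), 'tvec': array([-0.22799141,  0.42902137,  1.50429385])}
top {'mtx': array([[501.0490133 ,   0.        , 275.8447081 ],
       [  0.        , 501.0490133 , 211.42374394],
       [  0.        ,   0.        ,   1.        ]]), 'dist': array([-0.14369269,  0.        ,  0.        ,  0.        ,  0.        ]), 'rvec': array([ 2.13671455, -2.16414164,  0.11690107]), 'tvec': array([0.05346509, 0.49569266, 1.31550093])}
```

View pics/side0.png

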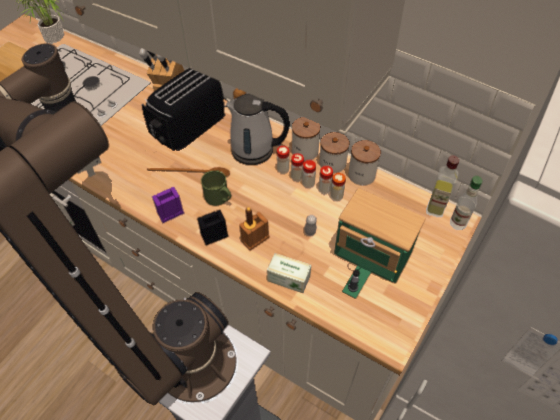

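View pics/top0.png

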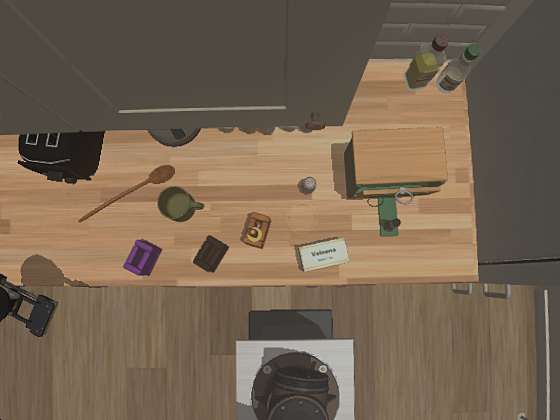

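The top picture shows purple (142,258), black (210,254) and brown wooden (256,230) holder shapes. The wooden one holds the pole, so I choose that. The cupboard is at (397,165) and its ring at about (404,195). Next I check these in one close crop.

```bash
cat > h.py <<'E'
from plant import *
import cv2,numpy as np
from scipy.spatial.transform import Rotation as Ro
def w(n,uv,depth=None,z=None,c=None):
    c=c or calibration(n); R=cv2.Rodrigues(np.array(c['rvec']))[0]; t=np.array(c['tvec']).ravel()
    p=cv2.undistortPoints(np.array([[uv]],float),c['mtx'],c['dist'])[0,0]; r=np.array([p[0],p[1],1.])
    if z is not None:
        o=-R.T@t; dd=R.T@r; return o+dd*(z-o[2])/dd[2]
    return R.T@(r*depth-t)
def proj(n,P):
    c=calibration(n); return cv2.projectPoints(np.array(P,float).reshape(-1,1,3),c['rvec'],c['tvec'],c['mtx'],c['dist'])[0][:,0]
def cloud(n,d,u0,u1,v0,v1,c=None):
    c=c or calibration(n); R=cv2.Rodrigues(np.array(c['rvec']))[0]; t=np.array(c['tvec']).ravel()
    v,u=np.mgrid[v0:v1,u0:u1]; p=cv2.undistortPoints(np.stack([u,v],-1).reshape(-1,1,2).astype(float),c['mtx'],c['dist'])[:,0]
    z=d[v0:v1,u0:u1].reshape(-1,1); return ((np.c_[p,np.ones(len(p))]*z-t)@R).reshape(v1-v0,u1-u0,3)
E
python3 - <<'E'
import cv2,numpy as np
s=cv2.imread('pics/side0.png');t=cv2.imread('pics/top0.png')
def cr(i,u,v,wd,h,k): return cv2.resize(i[v:v+h,u:u+wd],None,fx=k,fy=k,interpolation=cv2.INTER_CUBIC)
a=cr(t,236,205,40,50,6); b=cr(t,340,120,112,60+62,0+0.1*50) if 0 else cr(t,340,175,112,60,5)
c=cr(s,232,200,45,50,6); d=cr(s,330,220,104,60,5)
o=np.zeros((600,800,3),np.uint8)
o[:300,:240]=a; o[:300,240:800]=b; o[300:,:270]=c; o[300:,275:795]=d
cv2.imwrite('pics/crop1.png',o)
E
```

```text
(no output)
```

View pics/crop1.png

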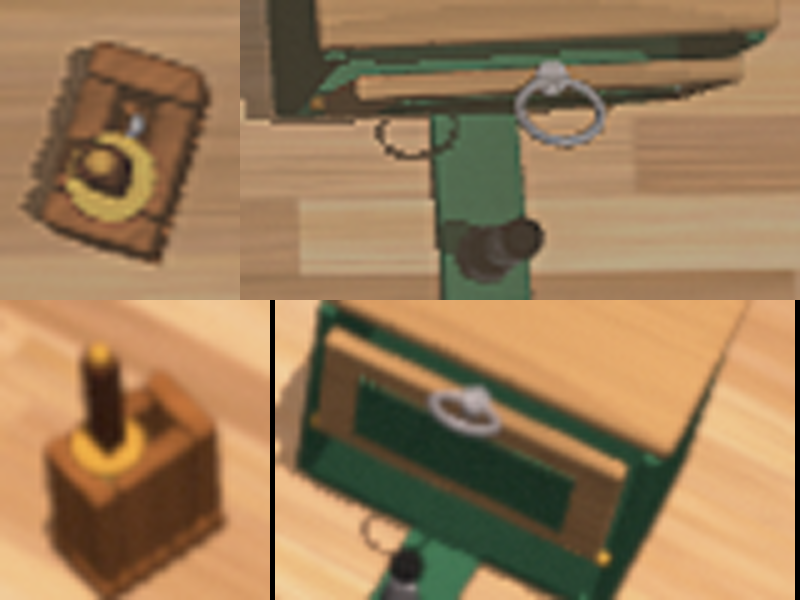

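The crop shows the wooden holder with the pole. The collar is at (254,234) in the top picture and the arm points up-right. The silver ring is at (404,197), the thin dark circle is its shadow, and the cap is at (392,223).

Run:
```python
from h import *
d=np.load('pics/top0.npy'); ds=np.load('pics/side0.npy'); im=cv2.imread('pics/top0.png')
def rect(C,m,nm):
    P=C[m]; r=cv2.minAreaRect(P[:,:2].astype(np.float32)); print(nm,len(P),'c',np.round(r[0],4),'size',np.round(r[1],4),'ang',round(r[2],2),'z',np.median(P[:,2]).round(4)); return P
C=cloud('top',d,225,290,200,260); rect(C,abs(C[...,2]-.1)<.007,'holder')
# collar
P=C[(C[...,2]>.0+.112)]; print('above',len(P),P[:,2].max(), )
C=cloud('top',d,325,460,115,215); P=rect(C,abs(C[...,2]-.197)<.006,'cup')
print(np.percentile(C[...,2],[1,50,99]))
Cs=cloud('side',ds,330,435,180,290); rect(Cs,abs(Cs[...,2]-.197)<.006,'cup side')
Cs2=cloud('side',ds,232,277,200,250); rect(Cs2,abs(Cs2[...,2]-.1)<.007,'hold side')
# ring at z .2
print('ring',w('top',(404,196.6),z=.2), 'side',w('side',(369,240),z=.2))
print('side ring px', 330+(465-275)/5,220+(412-300)/5, w('side',(330+(465-275)/5,220+(412-300)/5),z=.2))
print('collar',w('top',(254.3,234.2),z=.105), 'handle top', w('top',(236+101/6,205+160/6),z=.18), w('side',(232+98/6,200+352/6-50),z=.18))
print('cap', w('top',(340+(523-240)/5,175+237/5),z=.107), w('side',(330+(405-275)/5,220+(562-300)/5),z=.107))
for nm,uv in dict(mug=(175,204),salt=(308,185),box=(323,254)).items(): print(nm,w('top',uv,depth=d[uv[1],uv[0]]))
```

```text
holder 469 c [0.4435 0.098 ] size [0.0501 0.0817] ang 71.94 z 0.0995
above 83 1.3672530913809615
cup 4917 c [ 0.585  -0.2563] size [0.1815 0.2273] ang 3.07 z 0.1964
[-0.00639216  0.05746285  0.51684775]
cup side 2648 c [ 0.5846 -0.2586] size [0.1767 0.2255] ang 2.16 z 0.1958
hold side 241 c [0.4382 0.0933] size [0.0541 0.083 ] ang 72.9 z 0.0984
ring [ 0.50654172 -0.25943031  0.2       ] side [ 0.51116862 -0.26194629  0.2       ]
side ring px 368.0 242.4 [ 0.50243258 -0.26328269  0.2       ]
collar [0.42987491 0.10122041 0.105     ] handle top [0.43003146 0.10031587 0.18      ] [0.42900194 0.09969951 0.18      ]
cap [ 0.45458299 -0.26034364  0.107     ] [ 0.45015663 -0.26423864  0.107     ]
mug [0.52421247 0.32677008 0.00452731]
salt [ 0.55706539 -0.03777597  0.088013  ]
box [ 0.37883282 -0.0737153   0.07331622]
```

```bash
cat >> h.py <<'E'
def plan(*wps,start=None):
    """waypoints (x,y,z,yaw), tool down; prints one move per waypoint from the previous pose"""
    o=get_obs(); p=np.array(o['tool_pos']); R=Ro.from_euler('xyz',o['orientation'],degrees=True)
    if start is not None: p=np.array(start[:3]); R=Ro.from_euler('xyz',[180,0,start[3]],degrees=True)
    for q in wps:
        R2=Ro.from_euler('xyz',[180,0,q[3]],degrees=True)
        print(np.round(R.inv().apply(np.array(q[:3])-p)/.1,3),np.round((R.inv()*R2).as_rotvec()/.5,3))
        p,R=np.array(q[:3]),R2
E
python3 - <<'E'
from h import *
import plant
print([ (k,getattr(plant,k)) for k in dir(plant) if 'hold' in k.lower()], [k for k in dir(plant) if k[0]!='_'][:40])
plan((.30,.53,.24,-51),(.34,.44,.25,-79),(.37,.35,.25,-106),(.40,.27,.25,-108),(.42,.19,.25,-108),(.40,.115,.25,-108))
d=np.load('pics/top0.npy');C=cloud('top',d,325,460,115,215)
m=(abs(C[...,2]-.197)<.006).astype(np.uint8); m=cv2.morphologyEx(m,cv2.MORPH_OPEN,np.ones((9,9)))>0
r=cv2.minAreaRect(C[m][:,:2].astype(np.float32)); print(r, cv2.boxPoints(r))
E
```

```text
[('hold_point_z', 0.0188)] ['PlanningError', 'calibration', 'close_job', 'get_obs', 'hold_point_z', 'snapshot']
[ 0.646  0.69  -0.142] [ 0.003 -0.001  0.962]
[ 0.951  0.256 -0.1  ] [ 0.    -0.     0.977]
[ 0.941 -0.123 -0.   ] [-0.    -0.     0.942]
[ 0.686 -0.509 -0.   ] [ 0.   -0.    0.07]
[ 0.699 -0.437 -0.   ] [0. 0. 0.]
[ 0.775 -0.042 -0.   ] [0. 0. 0.]
((0.6085646152496338, -0.25532615184783936), (0.13314051926136017, 0.2260427623987198), 2.221186637878418) [[ 0.53766394 -0.14496978]
 [ 0.54642475 -0.3708427 ]
 [ 0.6794653  -0.36568254]
 [ 0.6707045  -0.13980961]]
```

Call:
step_arm([
  [[0.32,0.35,-0.07,0,0,0.3],[0.65,0.69,-0.14,0,0,0.6],[0.65,0.69,-0.14,0,0,0.85],[0.65,0.69,-0.14,0,0,0.96]],
], jaw=0)

```text
clock: 0.5
tool_pos: [0.3011, 0.5289, 0.2412]
orientation: [-180.0, 0.0, -51.3]
force: [-0.1, 1.0, -0.6]
opening: 0.0875
gripper_force: 0.0
```

Call:
step_arm([
  [[0.4,0.1,-0.05,0,0,0.3],[0.8,0.2,-0.1,0,0,0.6],[0.95,0.26,-0.1,0,0,0.85],[0.95,0.26,-0.1,0,0,0.98]],
])

```text
clock: 0.9
tool_pos: [0.3408, 0.4378, 0.2509]
orientation: [180.0, 0.0, -79.4]
force: [-0.5, 1.2, -0.5]
opening: 0.0871
gripper_force: 0.0
```

Call:
step_arm([
  [[0.4,-0.05,0,0,0,0.3],[0.8,-0.1,0,0,0,0.6],[0.94,-0.12,0,0,0,0.85],[0.94,-0.12,0,0,0,0.98]],
])

```text
clock: 1.3
tool_pos: [0.3702, 0.3479, 0.2507]
orientation: [180.0, -0.0, -107.5]
force: [0.1, -0.2, 0.5]
opening: 0.0881
gripper_force: 0.0
```

Call:
step_arm([
  [[0.35,-0.25,0,0,0,0.03],[0.69,-0.51,0,0,0,0.03],[0.69,-0.51,0,0,0,0.03]],
])

```text
clock: 1.6
tool_pos: [0.3987, 0.2656, 0.2504]
orientation: [180.0, -0.1, -108.1]
force: [0.5, -0.0, 0.3]
opening: 0.0877
gripper_force: 0.0
```

Run:
```python
from h import *
plan((.43,.17,.25,-108))
d=snapshot('wrist');c=calibration('wrist')
p,d=d; cv2.imwrite('pics/wr1.png',p[:,:,::-1]); np.save('pics/wr1.npy',d)
print(c['rvec'],c['tvec'],c['mtx'][0,0], -cv2.Rodrigues(c['rvec'])[0].T@c['tvec'])
print(proj('wrist',[[.43,.1015,.18],[.4435,.098,.1],[.54,-.26,.2]]))
```

```text
[ 0.811 -0.594  0.005] [ 0.001 -0.002 -0.003]
[-0.48487789 -3.03954129 -0.38215945] [ 0.29693552 -0.40322563  0.31883811] 361.022393867598 [0.3789366  0.20390237 0.40896238]
[[ 142.47185676  -21.17418589]
 [ 161.71833104   16.93522372]
 [1149.15272842 1469.28600088]]
```

Call:
step_arm([
  [[0.4,-0.3,0,0,0,0],[0.75,-0.58,0,0,0,0],[0.75,-0.58,0,0,0,0],[0.75,-0.58,0,0,0,0]],
])

```text
clock: 2.05
tool_pos: [0.4307, 0.1796, 0.2505]
orientation: [180.0, 0.0, -108.0]
force: [0.3, -0.3, 0.8]
opening: 0.0877
gripper_force: 0.0
```

Run:
```python
from h import *
c=calibration('wrist'); p,d=snapshot('wrist'); cv2.imwrite('pics/wr2.png',p[:,:,::-1]); np.save('pics/wr2.npy',d)
import pickle; pickle.dump(c,open('pics/wr2.pkl','wb'))
print(proj('wrist',[[.43,.1015,.185],[.43,.1015,.105],[.4435,.098,.1]]))
C=cloud('wrist',d,0,560,0,420,c)
m=(abs(C[...,2]-.1)<.006)&(abs(C[...,0]-.44)<.08)&(abs(C[...,1]-.1)<.08)
r=cv2.minAreaRect(C[m][:,:2].astype(np.float32)); print(m.sum(),r)
m=(C[...,2]>.17)&(C[...,2]<.195)&(abs(C[...,0]-.43)<.03)&(abs(C[...,1]-.1)<.03); print(m.sum(),C[m].mean(0) if m.any() else 0)
```

```text
[[241.42421329 103.49078361]
 [251.54454442 107.41204674]
 [235.25563299 108.710618  ]]
4451 ((0.42541220784187317, 0.11063256859779358), (0.07648998498916626, 0.13832531869411469), 46.805511474609375)
754 [0.42897328 0.09945344 0.18205921]
```

View pics/wr2.png

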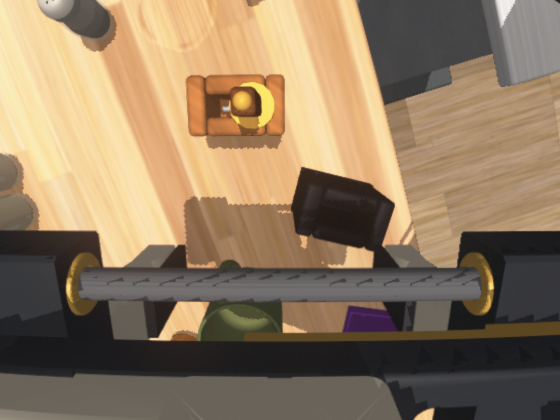

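The wrist picture shows the wooden holder at (236,105) with its long side level in the image, so yaw is right. The knob is at (242,100) and the collar at (258,105). The pole is at about (0.429, 0.0995).

Run:
```python
from h import *
plan((.4293,.0995,.25,-108),(.4293,.0995,.126,-108))
```

```text
[ 0.773 -0.237  0.005] [0.    0.    0.001]
[ 0.   -0.    1.24] [0. 0. 0.]
```

Call:
step_arm([
  [[0.4,-0.12,0,0,0,0],[0.77,-0.24,0,0,0,0],[0.77,-0.24,0,0,0,0],[0.77,-0.24,0.2,0,0,0],[0.77,-0.24,0.45,0,0,0],[0.77,-0.24,0.7,0,0,0],[0.77,-0.24,0.7,0,0,0]],
])

```text
clock: 2.8
tool_pos: [0.4278, 0.0996, 0.1778]
orientation: [179.8, -0.2, -107.9]
force: [-0.1, 0.2, 0.4]
opening: 0.0873
gripper_force: 0.0
```

Run:
```python
from h import *
plan((.4293,.0995,.126,-108))
```

```text
[-0.006 -0.016  0.518] [ 0.008 -0.008  0.004]
```

Call:
step_arm([
  [[0,0,0.25,0,0,0],[0,-0.01,0.45,0,0,0],[0,-0.01,0.52,0,0,0],[0,-0.01,0.52,0,0,0]],
])

```text
clock: 3.2
tool_pos: [0.4306, 0.0996, 0.1287]
orientation: [180.0, -0.1, -107.9]
force: [-0.2, -0.5, 1.1]
opening: 0.0872
gripper_force: 0.0
```

Call:
step_arm([
  [[0,0,0,0,0,0],[0,0,0,0,0,0],[0,0,0,0,0,0],[0,0,0,0,0,0],[0,0,0,0,0,0],[0,0,0,0,0,0],[0,0,0,0,0,0],[0,0,0,0,0,0],[0,0,0,0,0,0],[0,0,0,0,0,0]],
], jaw=255)

```text
clock: 4.2
tool_pos: [0.4306, 0.0989, 0.1285]
orientation: [180.0, -0.0, -107.9]
force: [-0.0, 0.7, 0.4]
opening: 0.0161
gripper_force: 30.0
```

Call:
step_arm([
  [[0,0,-0.1,0,0,0],[0,0,-0.3,0,0,0],[0,0,-0.55,0,0,0],[0,0,-0.8,0,0,0],[0,0,-1,0,0,0],[0,0,-1,0,0,0],[0,0,-1,0,0,0]],
])

```text
clock: 4.9
tool_pos: [0.4305, 0.0991, 0.229]
orientation: [-180.0, 0.1, -107.9]
force: [-0.7, 0.1, -1.7]
opening: 0.0159
gripper_force: 30.0
```

Run:
```python
from h import *
plan((.43,.01,.27,-101),(.43,-.08,.315,-94),(.42,-.17,.335,-87.8),(.42,-.21,.335,-87.8))
```

```text
[ 0.848 -0.269 -0.411] [-0.001  0.002 -0.242]
[ 0.883 -0.172 -0.45 ] [ 0.     0.    -0.244]
[ 0.905  0.037 -0.2  ] [-0.     0.    -0.216]
[0.4   0.015 0.   ] [0. 0. 0.]
```

Call:
step_arm([
  [[0.2,-0.06,-0.1,0,0,-0.1],[0.5,-0.16,-0.24,0,0,-0.2],[0.8,-0.25,-0.38,0,0,-0.24],[0.85,-0.27,-0.41,0,0,-0.24]],
])

```text
clock: 5.3
tool_pos: [0.4298, 0.0077, 0.2702]
orientation: [-180.0, -0.0, -101.1]
force: [-0.5, 0.5, -1.3]
opening: 0.0163
gripper_force: 30.0
```

Call:
step_arm([
  [[0.3,-0.06,-0.15,0,0,-0.1],[0.6,-0.12,-0.3,0,0,-0.2],[0.88,-0.17,-0.45,0,0,-0.24],[0.88,-0.17,-0.45,0,0,-0.24]],
])

```text
clock: 5.7
tool_pos: [0.4302, -0.0819, 0.3155]
orientation: [-179.9, -0.0, -94.3]
force: [0.2, 0.6, -1.1]
opening: 0.0158
gripper_force: 30.0
```

Call:
step_arm([
  [[0.3,0.01,-0.07,0,0,-0.1],[0.6,0.02,-0.13,0,0,-0.2],[0.9,0.04,-0.2,0,0,-0.22],[0.9,0.04,-0.2,0,0,-0.22],[0.9,0.04,-0.2,0,0,-0.22],[0.9,0.04,-0.2,0,0,-0.22]],
])

```text
clock: 6.3
tool_pos: [0.4192, -0.1685, 0.3336]
orientation: [179.9, 0.0, -87.9]
force: [-0.1, 0.4, -0.5]
opening: 0.0154
gripper_force: 30.0
```

Run:
```python
from h import *
import pickle
o=get_obs();print(o['tool_pos'],o['orientation'],o['force'])
c=calibration('wrist'); p,d=snapshot('wrist'); cv2.imwrite('pics/wr3.png',p[:,:,::-1]); np.save('pics/wr3.npy',d); pickle.dump(c,open('pics/wr3.pkl','wb'))
print(proj('wrist',[[.52,-.259,.2],[.507,-.259,.2]]))
```

```text
[ 0.41919824 -0.16851973  0.33360315] [ 1.79915430e+02  3.06151875e-02 -8.78845555e+01] [-0.08787023  0.44692328 -0.52350234]
[[155.78834351  83.2128992 ]
 [172.22812411  83.5498108 ]]
```

View pics/wr3.png

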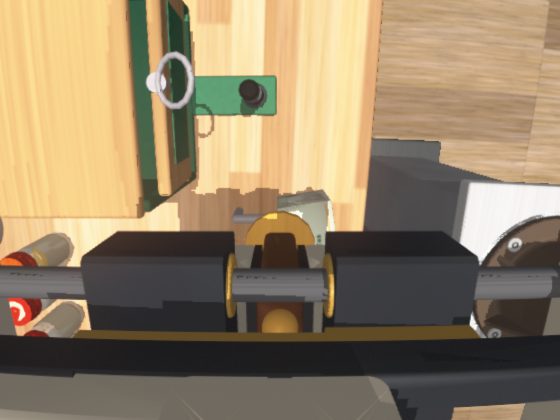

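The ring is at (175,80) with its outermost wire at (193,80). The cap is at (249,92), and the pole's arm tip at (240,217) points left toward the cupboard.

Run:
```python
from h import *
import pickle
c=pickle.load(open('pics/wr3.pkl','rb')); d=np.load('pics/wr3.npy'); im=cv2.imread('pics/wr3.png')
C=cloud('wrist',d,0,560,0,420,c)
def at(u,v): print((u,v),C[v,u].round(4),im[v,u])
m=np.zeros(d.shape,bool); m[48:112,152:198]=1
hs=im.max(2).astype(int)-im.min(2); m&=(hs<30)&(im.min(2)>90)
P=C[m]; P=P[(P[:,2]>.15)]; print(m.sum(),len(P)); 
print('pct',np.percentile(P,[2,50,98],axis=0).round(4))
i=np.argsort(P[:,0]); print(P[i[:5]].round(4),P[i[-5:]].round(4))
m2=(abs(C[...,2]-.197)<.006); m2=cv2.morphologyEx(m2.astype(np.uint8),cv2.MORPH_OPEN,np.ones((15,15)))>0
print('front edge x by y:',[(v,C[v][m2[v]][:,0].min().round(4),C[v][m2[v]][:,1].mean().round(4)) for v in range(20,200,30) if m2[v].any()])
for v in (40,120):
  print([tuple(C[v,u][[0,2]].round(3)) for u in range(130,196,4)])
print('cap',C[90:94,244:252].reshape(-1,3).mean(0), 'foot',at(215,95))
at(240,217);at(236,217);at(246,217)
```

```text
1033 1009
pct [[ 0.4884 -0.2817  0.1866]
 [ 0.5082 -0.2611  0.1992]
 [ 0.5261 -0.2413  0.2115]]
[[ 0.4227 -0.2351  0.492 ]
 [ 0.4227 -0.2351  0.492 ]
 [ 0.4227 -0.2351  0.492 ]
 [ 0.4227 -0.2351  0.492 ]
 [ 0.4874 -0.262   0.2098]] [[ 0.5266 -0.261   0.1886]
 [ 0.5267 -0.2602  0.1885]
 [ 0.5267 -0.2657  0.188 ]
 [ 0.5267 -0.2539  0.1889]
 [ 0.5268 -0.2547  0.1886]]
front edge x by y: [(20, np.float64(0.5435), np.float64(-0.3069)), (50, np.float64(0.5476), np.float64(-0.2842)), (80, np.float64(0.5419), np.float64(-0.2612)), (110, np.float64(0.5403), np.float64(-0.2377)), (140, np.float64(0.5405), np.float64(-0.2135)), (170, np.float64(0.5388), np.float64(-0.1884))]
[(np.float64(0.542), np.float64(0.192)), (np.float64(0.585), np.float64(0.074)), (np.float64(0.581), np.float64(0.073)), (np.float64(0.576), np.float64(0.073)), (np.float64(0.571), np.float64(0.074)), (np.float64(0.528), np.float64(0.187)), (np.float64(0.525), np.float64(0.186)), (np.float64(0.522), np.float64(0.186)), (np.float64(0.519), np.float64(0.184)), (np.float64(0.52), np.float64(0.17)), (np.float64(0.519), np.float
[... 482 characters left out ...]
073)), (np.float64(0.527), np.float64(0.185)), (np.float64(0.523), np.float64(0.186)), (np.float64(0.52), np.float64(0.187)), (np.float64(0.517), np.float64(0.184)), (np.float64(0.518), np.float64(0.169)), (np.float64(0.517), np.float64(0.161)), (np.float64(0.518), np.float64(0.143)), (np.float64(0.519), np.float64(0.125)), (np.float64(0.521), np.float64(0.103)), (np.float64(0.539), np.float64(0.009)), (np.float64(0.536), np.float64(0.001))]
(215, 95) [ 0.5063 -0.2619  0.009 ] [119 163  97]
cap [ 0.45598593 -0.2609033   0.10715209] foot None
(240, 217) [ 0.4468 -0.1693  0.2565] [125 125 133]
(236, 217) [ 0.4494 -0.1693  0.2571] [125 125 133]
(246, 217) [ 0.4427 -0.1694  0.2565] [124 125 132]
```

Run:
```python
from h import *
plan((.475,-.2605,.335,-87.8),(.475,-.2605,.298,-87.8))
```

```text
[ 0.941 -0.522 -0.013] [ 0.002  0.001 -0.002]
[ 0.   -0.    0.37] [0. 0. 0.]
```

Call:
step_arm([
  [[0.3,-0.1,-0.01,0,0,0],[0.65,-0.25,-0.01,0,0,0],[0.94,-0.4,-0.01,0,0,0],[0.94,-0.52,-0.01,0,0,0],[0.94,-0.52,-0.01,0,0,0],[0.94,-0.52,-0.01,0,0,0]],
])

```text
clock: 6.95
tool_pos: [0.4748, -0.2603, 0.335]
orientation: [179.9, 0.0, -87.8]
force: [0.2, 1.2, -1.4]
opening: 0.0156
gripper_force: 30.0
```

Run:
```python
from h import *
o=get_obs();print(o['tool_pos'],o['orientation'],o['force'])
ims=[]
for n,P in (('top',[.49,-.26,.22]),('side',[.49,-.26,.23]),('wrist',[.49,-.26,.22])):
    p,d=snapshot(n); u,v=proj(n,P)[0].astype(int); print(n,u,v)
    h,wd=(40,50) if n!='wrist' else (100,130); u=max(u,wd);v=max(v,h)
    cr=p[v-h:v+h,u-wd:u+wd,::-1]; ims.append(cv2.resize(cr,(400,300),interpolation=cv2.INTER_CUBIC))
    if n=='wrist': C=cloud('wrist',d,0,560,0,420); np.save('pics/C4.npy',C); cv2.imwrite('pics/wr4.png',p[:,:,::-1])
o=np.zeros((600,800,3),np.uint8);o[:300,:400]=ims[0];o[:300,400:]=ims[1];o[300:,:400]=ims[2];cv2.imwrite('pics/crop2.png',o)
```

```text
[ 0.47483885 -0.26027578  0.33504438] [ 1.79942350e+02  2.66372983e-02 -8.78226022e+01] [ 0.18221565  1.18207046 -1.40229459]
top 406 202
side 366 239
wrist 261 205
```

View pics/crop2.png

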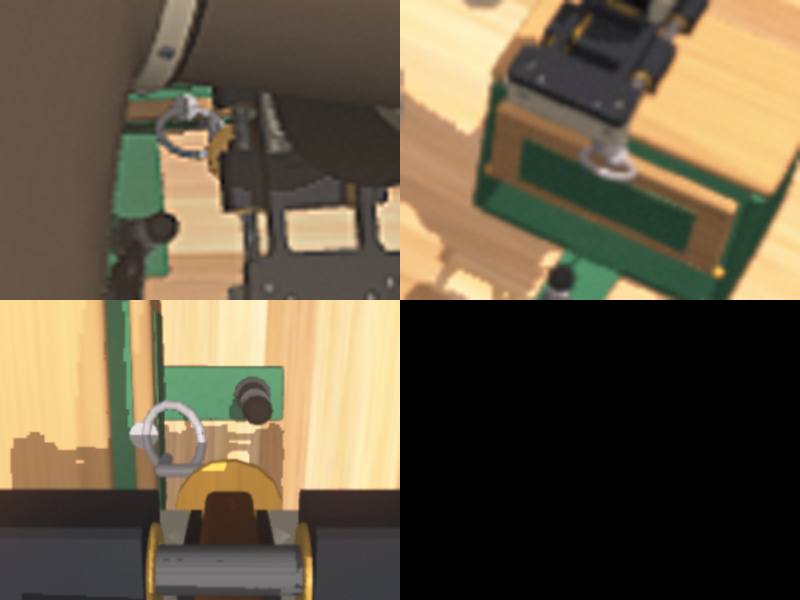

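The wrist crop shows the ring at (173,437), the arm tip at (165,465) and the collar at (228,490). I check these against depth.

Run:
```python
from h import *
C=np.load('pics/C4.npy'); im=cv2.imread('pics/wr4.png')
m=np.zeros(C.shape[:2],bool); m[165:222,215:270]=1
hs=im.max(2).astype(int)-im.min(2); m&=(hs<30)&(im.min(2)>60)&(C[...,2]>.18)&(C[...,2]<.30)
P=C[m]; r=P[P[:,2]<.22]; a=P[(P[:,2]>.235)]
for n,q in (('ring',r),('arm',a)): print(n,len(q),np.percentile(q,[1,50,99],axis=0).round(4) if len(q) else '')
print('outer',r[r[:,0]<np.percentile(r[:,0],4)].mean(0))
```

```text
ring 750 [[ 0.4883 -0.2826  0.185 ]
 [ 0.5162 -0.2647  0.1938]
 [ 0.5306 -0.2469  0.2117]]
arm 246 [[ 0.4888 -0.2632  0.2368]
 [ 0.5015 -0.2615  0.2587]
 [ 0.5079 -0.2581  0.2608]]
outer [ 0.48877154 -0.26189579  0.21026412]
```

Call:
step_arm([
  [[0,0,0.07,0,0,0],[0,0,0.15,0,0,0],[0,0,0.22,0,0,0],[0,0,0.3,0,0,0],[0,0,0.37,0,0,0],[0,0,0.37,0,0,0],[0,0,0.37,0,0,0]],
])

```text
clock: 7.8
tool_pos: [0.4748, -0.2614, 0.2985]
orientation: [180.0, -0.0, -87.9]
force: [-0.0, -0.2, -1.2]
opening: 0.0157
gripper_force: 30.0
```

```bash
cat > path.py <<'E'
import numpy as np
r,p0,H=.1421,.2753,.075
def pole(th):
    ph=p0+th; b=np.clip((np.degrees(ph)-32)/22,0,1); b=b*b*(3-2*b)
    return r*np.sin(ph)+.0245-.004*b, H+r*np.cos(ph)+.0025-.021+.003*(1-b)   # shaft f, origin z
if __name__=='__main__':
    ths=np.r_[.05:.451:.04,.49:.851:.04]; f0,z0=.0622,.195
    for t in ths:
        f,z=pole(t); print(round(t,2),round((f-f0)/.1,2),round((z0-z)/.1,2),'abs x',round(.537-f,4),'tcpz',round(z+.1035,4))
E
python3 path.py
```

```text
0.05 0.08 0.01 abs x 0.4671 tcpz 0.2976
0.09 0.13 0.03 abs x 0.4617 tcpz 0.2957
0.13 0.18 0.05 abs x 0.4565 tcpz 0.2936
0.17 0.24 0.07 abs x 0.4513 tcpz 0.2912
0.21 0.29 0.1 abs x 0.4462 tcpz 0.2887
0.25 0.34 0.13 abs x 0.4412 tcpz 0.2859
0.29 0.38 0.16 abs x 0.4364 tcpz 0.283
0.33 0.43 0.19 abs x 0.4318 tcpz 0.2797
0.37 0.47 0.22 abs x 0.4276 tcpz 0.2761
0.41 0.51 0.26 abs x 0.4236 tcpz 0.2723
0.45 0.55 0.3 abs x 0.4198 tcpz 0.2681
0.49 0.59 0.35 abs x 0.4163 tcpz 0.2638
0.53 0.62 0.39 abs x 0.4129 tcpz 0.2593
0.57 0.65 0.44 abs x 0.4095 tcpz 0.2548
0.61 0.69 0.48 abs x 0.4063 tcpz 0.2501
0.65 0.72 0.53 abs x 0.403 tcpz 0.2455
0.69 0.75 0.58 abs x 0.3997 tcpz 0.2409
0.73 0.78 0.62 abs x 0.3965 tcpz 0.2361
0.77 0.81 0.67 abs x 0.3936 tcpz 0.2313
0.81 0.84 0.72 abs x 0.3908 tcpz 0.2263
0.85 0.87 0.77 abs x 0.3883 tcpz 0.2212
```

Call:
step_arm([
  [[0,0.04,0,0,0,0],[0,0.07,0.01,0,0,0],[0,0.1,0.02,0,0,0],[0,0.13,0.03,0,0,0],[0,0.155,0.04,0,0,0],[0,0.18,0.05,0,0,0],[0,0.21,0.06,0,0,0],[0,0.24,0.07,0,0,0],[0,0.265,0.085,0,0,0],[0,0.29,0.1,0,0,0]],
])

```text
clock: 8.8
tool_pos: [0.4456, -0.2625, 0.2885]
orientation: [180.0, -0.0, -87.9]
force: [2.4, 0.4, 0.7]
opening: 0.0158
gripper_force: 30.0
```

Run:
```python
from h import *
o=get_obs();print(o['tool_pos'],o['force'],o['moment'])
p,d=snapshot('wrist'); C=cloud('wrist',d,0,560,0,420); np.save('pics/C5.npy',C)
s,_=snapshot('side'); u,v=proj('side',[.45,-.26,.2])[0].astype(int)
a=cv2.resize(p[100:300,150:400,::-1],(400,320)); b=cv2.resize(s[v-40:v+40,u-50:u+50,::-1],(400,320),interpolation=cv2.INTER_CUBIC)
cv2.imwrite('pics/crop3.png',np.hstack([a,b]))
```

```text
[ 0.44558717 -0.26249254  0.28853698] [2.39601254 0.42035592 0.69241729] [-0.13186368 -1.31159844  0.01331764]
```

View pics/crop3.png

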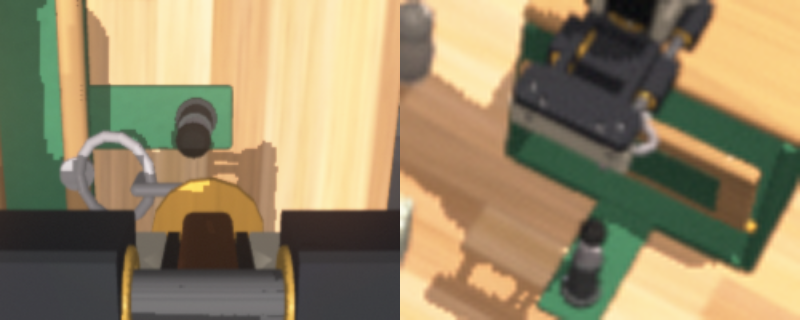

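The prong is down through the ring, with the arm at (160,190) over the wire. The hatch is swinging out, and the pull is only about 2.5 N. I continue.

Call:
step_arm([
  [[0,0.025,0.015,0,0,0],[0,0.05,0.03,0,0,0],[0,0.07,0.045,0,0,0],[0,0.09,0.06,0,0,0],[0,0.115,0.075,0,0,0],[0,0.14,0.09,0,0,0],[0,0.16,0.105,0,0,0],[0,0.18,0.12,0,0,0],[0,0.2,0.14,0,0,0],[0,0.22,0.16,0,0,0]],
])

```text
clock: 9.9
tool_pos: [0.4236, -0.2632, 0.2725]
orientation: [180.0, -0.0, -87.9]
force: [1.9, -1.5, 0.9]
opening: 0.0158
gripper_force: 30.0
```

Call:
step_arm([
  [[0,0.02,0.02,0,0,0],[0,0.04,0.04,0,0,0],[0,0.06,0.065,0,0,0],[0,0.08,0.09,0,0,0],[0,0.095,0.11,0,0,0],[0,0.11,0.13,0,0,0],[0,0.125,0.155,0,0,0],[0,0.14,0.18,0,0,0],[0,0.16,0.2,0,0,0],[0,0.18,0.22,0,0,0]],
])

```text
clock: 10.9
tool_pos: [0.4051, -0.2639, 0.2504]
orientation: [179.9, 0.0, -87.9]
force: [-2.9, -0.9, 4.6]
opening: 0.0159
gripper_force: 30.0
```

Call:
step_arm([
  [[0,0.015,0.025,0,0,0],[0,0.03,0.05,0,0,0],[0,0.045,0.075,0,0,0],[0,0.06,0.1,0,0,0],[0,0.075,0.12,0,0,0],[0,0.09,0.14,0,0,0],[0,0.105,0.165,0,0,0],[0,0.12,0.19,0,0,0],[0,0.13,0.21,0,0,0],[0,0.14,0.225,0,0,0],[0,0.15,0.24,0,0,0]],
])

```text
clock: 12.0
tool_pos: [0.391, -0.2644, 0.2264]
orientation: [-180.0, 0.0, -87.9]
force: [-1.0, 1.1, 1.2]
opening: 0.0162
gripper_force: 30.0
```

Run:
```python
from h import *
from path import pole
o=get_obs();print(o['tool_pos'],o['force'],o['moment'])
p,d=snapshot('wrist'); C=cloud('wrist',d,0,560,0,420); cv2.imwrite('pics/wr6.png',p[100:420,100:500,::-1])
f0,z0=pole(.81)
for t in np.arange(.83,1.16,.02):
    f,z=pole(t);print(round(t,2),round((f-f0)/.1,3),round((z0-z)/.1,3))
# cap top seen again
m=(C[...,2]>.07)&(C[...,2]<.13)&(abs(C[...,0]-.456)<.02)&(abs(C[...,1]+.261)<.02); print(m.sum(),np.percentile(C[m],[5,50,95],axis=0) if m.any() else '')
```

```text
[ 0.39095955 -0.26439351  0.22640987] [-0.99132166  1.07317697  1.16262613] [ 0.28110767  0.17934033 -0.0074011 ]
0.83 0.013 0.025
0.85 0.026 0.051
0.87 0.038 0.077
0.89 0.049 0.103
0.91 0.06 0.129
0.93 0.07 0.155
0.95 0.08 0.182
0.97 0.09 0.209
0.99 0.098 0.236
1.01 0.107 0.263
1.03 0.114 0.29
1.05 0.122 0.318
1.07 0.128 0.345
1.09 0.134 0.373
1.11 0.14 0.401
1.13 0.145 0.429
1.15 0.149 0.457
320 [[ 0.44530149 -0.27331352  0.07470921]
 [ 0.45057804 -0.26402751  0.10427378]
 [ 0.45811234 -0.25585467  0.10733313]]
```

View pics/wr6.png

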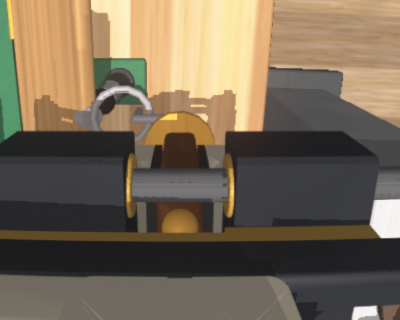

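Ring at (122,112), arm over it at (150,118), the hatch following. I approach the buffer, slower now.

Call:
step_arm([
  [[0,0.006,0.012,0,0,0],[0,0.013,0.025,0,0,0],[0,0.02,0.038,0,0,0],[0,0.026,0.051,0,0,0],[0,0.032,0.064,0,0,0],[0,0.038,0.077,0,0,0],[0,0.043,0.09,0,0,0],[0,0.049,0.103,0,0,0],[0,0.055,0.116,0,0,0],[0,0.06,0.129,0,0,0]],
])

```text
clock: 13.05
tool_pos: [0.3847, -0.2646, 0.2135]
orientation: [180.0, 0.0, -87.9]
force: [-1.3, -0.5, 1.6]
opening: 0.0156
gripper_force: 30.0
```

Call:
step_arm([
  [[0,0.003,0.007,0,0,0],[0,0.006,0.014,0,0,0],[0,0.008,0.02,0,0,0],[0,0.01,0.026,0,0,0],[0,0.013,0.033,0,0,0],[0,0.016,0.04,0,0,0],[0,0.018,0.046,0,0,0],[0,0.02,0.053,0,0,0]],
])

```text
clock: 13.85
tool_pos: [0.3828, -0.2647, 0.2083]
orientation: [180.0, -0.0, -87.9]
force: [-2.4, 0.7, 2.2]
opening: 0.016
gripper_force: 30.0
```

Call:
step_arm([
  [[0,0.002,0.006,0,0,0],[0,0.004,0.012,0,0,0],[0,0.006,0.018,0,0,0],[0,0.008,0.024,0,0,0],[0,0.01,0.03,0,0,0]],
])

```text
clock: 14.35
tool_pos: [0.3818, -0.2648, 0.2053]
orientation: [180.0, -0.0, -87.9]
force: [-1.2, 0.8, 1.5]
opening: 0.0162
gripper_force: 30.0
```

Call:
step_arm([
  [[0,0.002,0.006,0,0,0],[0,0.004,0.012,0,0,0],[0,0.006,0.018,0,0,0],[0,0.008,0.024,0,0,0],[0,0.01,0.03,0,0,0]],
])

```text
clock: 14.85
tool_pos: [0.3809, -0.2648, 0.2023]
orientation: [-180.0, -0.0, -87.9]
force: [-1.8, -0.2, 1.8]
opening: 0.0158
gripper_force: 30.0
```

Call:
step_arm([
  [[0,0.002,0.006,0,0,0],[0,0.003,0.012,0,0,0],[0,0.005,0.018,0,0,0],[0,0.006,0.024,0,0,0],[0,0.008,0.03,0,0,0]],
])

```text
clock: 15.35
tool_pos: [0.3801, -0.2648, 0.1993]
orientation: [180.0, 0.0, -87.9]
force: [-1.4, -0.1, 1.6]
opening: 0.0159
gripper_force: 30.0
```

Call:
step_arm([
  [[0,0.002,0.006,0,0,0],[0,0.003,0.012,0,0,0],[0,0.005,0.018,0,0,0],[0,0.006,0.024,0,0,0],[0,0.007,0.03,0,0,0]],
])

```text
clock: 15.85
tool_pos: [0.3793, -0.2649, 0.1964]
orientation: [180.0, -0.0, -87.9]
force: [-1.5, 0.2, 4.3]
opening: 0.0155
gripper_force: 30.0
```

Call:
step_arm([
  [[0,0.001,0.005,0,0,0],[0,0.002,0.01,0,0,0],[0,0.004,0.015,0,0,0],[0,0.005,0.02,0,0,0]],
])

```text
clock: 16.25
tool_pos: [0.3789, -0.265, 0.1949]
orientation: [-180.0, -0.0, -87.9]
force: [-3.4, 0.8, 8.2]
opening: 0.0157
gripper_force: 30.0
```

The buffer is felt. Hold and read.

Call:
step_arm([
  [[0,0,0,0,0,0],[0,0,0,0,0,0],[0,0,0,0,0,0]],
])

```text
clock: 16.55
tool_pos: [0.3789, -0.265, 0.1949]
orientation: [-180.0, -0.0, -87.9]
force: [-3.6, 0.9, 6.4]
opening: 0.0155
gripper_force: 30.0
```

```bash
python3 -c "
from h import *
for i in range(6):
    o=get_obs();print(o['tool_pos'].round(4),o['force'].round(1),o['moment'].round(2),o['orientation'].round(2)); snapshot('top')"
```

```text
[ 0.3789 -0.265   0.1949] [-3.6  0.9  6.4] [0.54 1.16 0.04] [-1.7998e+02 -2.0000e-02 -8.7870e+01]
[ 0.379  -0.265   0.1949] [-3.5  2.   6.2] [0.54 1.17 0.02] [-1.7998e+02 -2.0000e-02 -8.7870e+01]
[ 0.3789 -0.265   0.1949] [-2.9  0.4  7.7] [ 0.55  1.17 -0.02] [-1.7998e+02 -2.0000e-02 -8.7870e+01]
[ 0.3789 -0.265   0.1949] [-3.   0.8  6.8] [0.56 1.12 0.04] [-1.7998e+02 -2.0000e-02 -8.7870e+01]
[ 0.379  -0.265   0.1949] [-2.4  0.9  5.7] [0.53 1.17 0.02] [-1.7998e+02 -2.0000e-02 -8.7870e+01]
[ 0.3789 -0.265   0.1949] [-2.5  0.9  6.3] [ 0.52  1.11 -0.07] [-1.7998e+02 -2.0000e-02 -8.7870e+01]
```

Call:
step_arm([
  [[0,0.001,0.006,0,0,0],[0,0.002,0.012,0,0,0],[0,0.003,0.018,0,0,0],[0,0.004,0.024,0,0,0],[0,0.005,0.03,0,0,0]],
])

```text
clock: 17.35
tool_pos: [0.3783, -0.2651, 0.1921]
orientation: [-180.0, -0.0, -87.9]
force: [-3.7, 2.0, 10.6]
opening: 0.0157
gripper_force: 30.0
```

```bash
python3 -c "
from h import *
for i in range(5):
    o=get_obs();print(o['tool_pos'].round(4),o['force'].round(1),o['moment'].round(2),o['orientation'].round(2)); snapshot('top')"
```

```text
[ 0.3783 -0.2651  0.1921] [-3.7  2.  10.6] [0.86 1.61 0.03] [-1.7999e+02 -3.0000e-02 -8.7860e+01]
[ 0.3783 -0.2651  0.1921] [-3.4  2.   8.4] [0.73 1.57 0.01] [-1.7999e+02 -3.0000e-02 -8.7860e+01]
[ 0.3783 -0.265   0.1921] [-3.5  1.2  8.9] [0.73 1.56 0.1 ] [-1.7999e+02 -3.0000e-02 -8.7860e+01]
[ 0.3783 -0.265   0.1921] [-3.8  2.1  9.7] [0.77 1.58 0.01] [-1.7999e+02 -3.0000e-02 -8.7860e+01]
[ 0.3783 -0.2651  0.1921] [-3.5  2.1  8.4] [0.81 1.59 0.06] [-1.7999e+02 -3.0000e-02 -8.7860e+01]
```

About 10 N through the pole. I hold it briefly, then ease off straight up.

Call:
step_arm([
  [[0,0,0,0,0,0],[0,0,0,0,0,0],[0,0,0,0,0,0],[0,0,0,0,0,0],[0,0,0,0,0,0]],
])

```text
clock: 18.1
tool_pos: [0.3783, -0.265, 0.1921]
orientation: [-180.0, -0.0, -87.9]
force: [-4.2, 1.8, 9.6]
opening: 0.016
gripper_force: 30.0
```

Call:
step_arm([
  [[0,0,-0.008,0,0,0],[0,0,-0.016,0,0,0],[0,0,-0.024,0,0,0],[0,0,-0.032,0,0,0],[0,0,-0.04,0,0,0],[0,0,-0.05,0,0,0],[0,0,-0.06,0,0,0],[0,0,-0.07,0,0,0],[0,0,-0.08,0,0,0]],
])

```text
clock: 19.0
tool_pos: [0.3782, -0.2648, 0.1993]
orientation: [180.0, 0.0, -87.9]
force: [-0.1, -0.5, -1.4]
opening: 0.0159
gripper_force: 30.0
```

Run:
```python
from h import *
o=get_obs();print(o['tool_pos'],o['force'],o['moment'])
C=cloud('wrist',(q:=snapshot('wrist'))[1],0,560,0,420); p=q[0]; np.save('pics/C7.npy',C)
s,_=snapshot('side'); u,v=proj('side',[.42,-.26,.15])[0].astype(int)
a=cv2.resize(p[130:290,150:350,::-1],(400,320)); b=cv2.resize(s[v-40:v+40,u-50:u+50,::-1],(400,320),interpolation=cv2.INTER_CUBIC)
cv2.imwrite('pics/crop4.png',np.hstack([a,b]))
```

```text
[ 0.37824363 -0.26481804  0.19930325] [-0.10055503 -0.52359477 -1.43706285] [ 0.11673628 -0.07811842  0.01265758]
```

View pics/crop4.png

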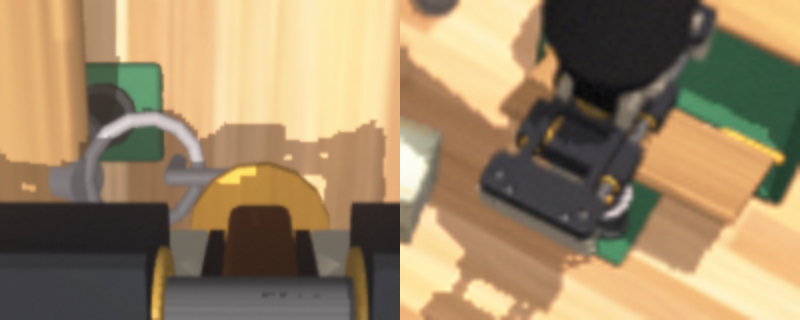

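The pole is unloaded at about −1.4 N and the hatch is down on the buffer. The prong is inside the ring near the front wire at (178,177), so I lift straight out, moving back 2 mm.

Call:
step_arm([
  [[0,-0.02,-0.03,0,0,0],[0,-0.02,-0.06,0,0,0],[0,-0.02,-0.1,0,0,0],[0,-0.02,-0.14,0,0,0],[0,-0.02,-0.18,0,0,0],[0,-0.02,-0.22,0,0,0]],
])

```text
clock: 19.7
tool_pos: [0.3804, -0.2648, 0.2218]
orientation: [-180.0, -0.0, -87.9]
force: [-0.4, -0.7, -0.6]
opening: 0.0157
gripper_force: 30.0
```

Call:
step_arm([
  [[0,0,-0.1,0,0,0],[0,0,-0.25,0,0,0],[0,0,-0.5,0,0,0],[0,0,-0.8,0,0,0],[0,0,-0.8,0,0,0]],
])

```text
clock: 20.2
tool_pos: [0.3822, -0.2658, 0.3061]
orientation: [-179.6, -0.2, -87.9]
force: [1.1, -0.3, -1.0]
opening: 0.0156
gripper_force: 30.0
```

Run:
```python
from h import *
o=get_obs();print(o['tool_pos'],o['orientation'],o['force'])
q=snapshot('wrist');C=cloud('wrist',q[1],0,560,0,420); p=q[0]
cv2.imwrite('pics/wr8.png',p[60:360,100:500,::-1])
# arm pixels & hatch back surface
m=(C[...,2]>.13)&(C[...,2]<.22)&(abs(C[...,0]-.40)<.05)&(abs(C[...,1]+.265)<.012); print(m.sum(),np.percentile(C[m],[2,50,98],axis=0) if m.any() else '')
m=(C[...,2]>.09)&(C[...,2]<.2)&(C[...,1]<-.28)&(C[...,0]>.40)&(C[...,0]<.53)&(C[...,1]>-.34)
P=C[m]; print(m.sum(), np.polyfit(P[:,0],P[:,2],1) if m.sum()>20 else '')
plan((.385,-.18,.28,-94.5),(.40,-.09,.28,-101),(.42,0,.26,-107.9),(.4306,.09,.235,-107.9))
```

```text
[ 0.38217915 -0.2658252   0.30611842] [-179.62958841   -0.18550836  -87.85691367] [ 1.09455809 -0.34002757 -1.03525731]
107 [[ 0.40984801 -0.26850172  0.13017067]
 [ 0.43796147 -0.2659451   0.13213142]
 [ 0.44362501 -0.25806952  0.2187613 ]]
4217 [-0.48653789  0.34055249]
[-0.85  -0.067  0.237] [-0.008 -0.002  0.231]
[-0.909 -0.079 -0.   ] [ 0.    -0.     0.227]
[-0.922 -0.025  0.2  ] [ 0.    -0.     0.241]
[-0.889  0.176  0.25 ] [0. 0. 0.]
```

View pics/wr8.png

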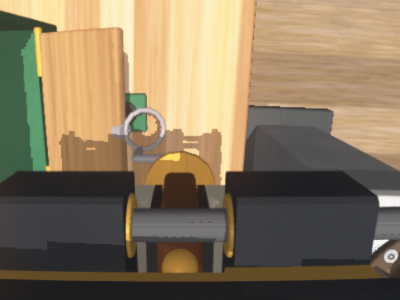

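Unhooked: the ring is at (145,128) and the prong at (140,155) is clear above it. The hatch panel lies out on the buffer. Back to the holder.

Call:
step_arm([
  [[-0.25,-0.02,0.05,0,0,0.1],[-0.55,-0.04,0.15,0,0,0.2],[-0.85,-0.07,0.24,0,0,0.23],[-0.85,-0.07,0.24,0,0,0.23]],
])

```text
clock: 20.65
tool_pos: [0.3832, -0.1772, 0.2758]
orientation: [179.9, 0.1, -94.4]
force: [0.5, 0.4, -0.5]
opening: 0.016
gripper_force: 30.0
```

Call:
step_arm([
  [[-0.3,-0.03,0,0,0,0.1],[-0.6,-0.05,0,0,0,0.2],[-0.91,-0.08,0,0,0,0.23],[-0.91,-0.08,0,0,0,0.23]],
])

```text
clock: 21.05
tool_pos: [0.3996, -0.0875, 0.2772]
orientation: [180.0, 0.0, -100.9]
force: [-0.5, -0.4, -0.5]
opening: 0.0157
gripper_force: 30.0
```

Call:
step_arm([
  [[-0.3,-0.01,0.05,0,0,0.1],[-0.6,-0.02,0.12,0,0,0.2],[-0.92,-0.03,0.2,0,0,0.24],[-0.92,-0.03,0.2,0,0,0.24],[-0.92,-0.03,0.2,0,0,0.24]],
])

```text
clock: 21.55
tool_pos: [0.4197, 0.0001, 0.2569]
orientation: [179.9, -0.1, -107.8]
force: [0.2, -0.4, -1.5]
opening: 0.0159
gripper_force: 30.0
```

Run:
```python
from h import *
o=get_obs();print(o['tool_pos'],o['orientation'],o['force'])
q=snapshot('wrist');C=cloud('wrist',q[1],0,560,0,420); im=q[0]
T=o['tool_pos']; R=Ro.from_euler('xyz',o['orientation'],degrees=True)
L=R.inv().apply((C-T).reshape(-1,3)).reshape(C.shape)   # tool frame: -y = pole x, z down
hs=im.max(2).astype(int)-im.min(2)
def arm(C,im,T,R):
    L=R.inv().apply((C-T).reshape(-1,3)).reshape(C.shape); hs=im.max(2).astype(int)-im.min(2)
    m=(abs(L[...,0])<.008)&(L[...,2]>.06)&(L[...,2]<.095)&(L[...,1]<-.012)&(L[...,1]>-.04)&(hs<30); P=L[m]
    print('arm tool',len(P),np.percentile(P,[2,50,98],axis=0).round(4)); 
    for a in (-.033,-.028,-.022,-.016):
        k=abs(P[:,1]-a)<.003; print(a,k.sum(),P[k].mean(0).round(4))
arm(C,im,T,R)
# same before use (wr4)
C4=np.load('pics/C4.npy'); arm(C4,cv2.imread('pics/wr4.png'),np.array([.47484,-.26028,.33504]),Ro.from_euler('xyz',[179.94,.03,-87.82],degrees=True))
plan((.4306,.089,.235,-107.9),(.4306,.0989,.235,-107.9))
```

```text
[4.19737794e-01 7.85770949e-05 2.56888956e-01] [ 1.79938802e+02 -6.65227767e-02 -1.07832990e+02] [ 0.19709778 -0.40511839 -1.50060613]
arm tool 261 [[-0.0017 -0.0334  0.075 ]
 [ 0.002  -0.026   0.0768]
 [ 0.0035 -0.0151  0.0932]]
-0.033 60 [ 0.0018 -0.0317  0.0806]
-0.028 104 [ 0.0015 -0.0282  0.0793]
-0.022 80 [ 0.0011 -0.0218  0.0768]
-0.016 34 [ 0.0024 -0.0166  0.0774]
arm tool 256 [[-0.0017 -0.033   0.0743]
 [ 0.002  -0.0262  0.0762]
 [ 0.0035 -0.0146  0.0931]]
-0.033 59 [ 0.0019 -0.0315  0.0799]
-0.028 105 [ 0.0016 -0.0284  0.0794]
-0.022 72 [ 0.001  -0.0221  0.0759]
-0.016 42 [ 0.0024 -0.0167  0.0766]
[-0.884  0.171  0.221] [ 0.001 -0.002  0.   ]
[-0.094  0.03   0.   ] [0. 0. 0.]
```

The grip is unchanged, so the pose the pole came from applies.

Call:
step_arm([
  [[-0.3,0.06,0.07,0,0,0],[-0.6,0.12,0.15,0,0,0],[-0.88,0.17,0.22,0,0,0],[-0.98,0.2,0.22,0,0,0],[-0.98,0.2,0.22,0,0,0],[-0.98,0.2,0.22,0,0,0],[-0.98,0.2,0.22,0,0,0]],
])

```text
clock: 22.3
tool_pos: [0.431, 0.0986, 0.2357]
orientation: [-180.0, 0.0, -108.0]
force: [0.5, 0.0, -1.7]
opening: 0.0156
gripper_force: 30.0
```

Run:
```python
from h import *
o=get_obs();print(o['tool_pos'],o['orientation'],o['force'])
plan((.4306,.0989,.23,-107.9),(.4306,.0989,.1315,-107.9))
```

```text
[0.43104064 0.09859292 0.23567958] [-1.79985057e+02  1.39656316e-02 -1.07988656e+02] [ 0.45397337  0.03722452 -1.65822642]
[-0.002  0.005  0.057] [-0.001  0.    -0.003]
[ 0.    -0.     0.985] [0. 0. 0.]
```

Within 0.5 mm. I descend.

Call:
step_arm([
  [[0,0.005,0.08,0,0,0],[0,0.005,0.16,0,0,0],[0,0.005,0.24,0,0,0],[0,0.005,0.32,0,0,0],[0,0.005,0.4,0,0,0],[0,0.005,0.5,0,0,0]],
])

```text
clock: 22.9
tool_pos: [0.4306, 0.0998, 0.1847]
orientation: [-180.0, 0.0, -107.9]
force: [-0.5, -0.6, -1.3]
opening: 0.016
gripper_force: 30.0
```

Call:
step_arm([
  [[0,0,0.1,0,0,0],[0,0,0.2,0,0,0],[0,0,0.3,0,0,0],[0,0,0.4,0,0,0],[0,0,0.45,0,0,0],[0,0,0.5,0,0,0],[0,0,0.53,0,0,0],[0,0,0.55,0,0,0]],
])

```text
clock: 23.7
tool_pos: [0.4306, 0.0998, 0.1302]
orientation: [-180.0, 0.0, -107.9]
force: [-0.3, 0.5, -0.5]
opening: 0.016
gripper_force: 30.0
```

Call:
step_arm([
  [[0,0,0.005,0,0,0],[0,0,0.01,0,0,0],[0,0,0.015,0,0,0],[0,0,0.015,0,0,0]],
])

```text
clock: 24.1
tool_pos: [0.4306, 0.0998, 0.129]
orientation: [-180.0, 0.0, -107.9]
force: [-0.1, 0.1, -0.5]
opening: 0.0158
gripper_force: 30.0
```

Call:
step_arm([
  [[0,0,0.004,0,0,0],[0,0,0.008,0,0,0],[0,0,0.008,0,0,0]],
])

```text
clock: 24.4
tool_pos: [0.4307, 0.0998, 0.1285]
orientation: [-180.0, 0.0, -107.9]
force: [-1.6, 0.3, 5.1]
opening: 0.0158
gripper_force: 30.0
```

Seated on the collar (5 N). Open slowly and retreat.

Call:
step_arm([
  [[0,0,-0.003,0,0,0],[0,0,-0.003,0,0,0]],
])

```text
clock: 24.6
tool_pos: [0.4306, 0.0998, 0.1285]
orientation: [-180.0, 0.0, -107.9]
force: [-1.7, -0.1, 2.2]
opening: 0.0158
gripper_force: 30.0
```

Call:
step_arm([
  [[0,0,0,0,0,0],[0,0,0,0,0,0],[0,0,0,0,0,0],[0,0,0,0,0,0],[0,0,0,0,0,0],[0,0,0,0,0,0],[0,0,0,0,0,0],[0,0,0,0,0,0]],
], jaw=0)

```text
clock: 25.4
tool_pos: [0.4306, 0.0997, 0.1284]
orientation: [-180.0, 0.0, -107.9]
force: [0.3, -0.5, 0.6]
opening: 0.0743
gripper_force: 0.0
```

Call:
step_arm([
  [[0,0,-0.15,0,0,0],[0,0,-0.4,0,0,0],[0,0,-0.7,0,0,0],[0,0,-1,0,0,0],[0,0,-1,0,0,0]],
])

```text
clock: 25.9
tool_pos: [0.4326, 0.1008, 0.2324]
orientation: [-179.7, 0.3, -107.9]
force: [0.6, -0.7, -0.7]
opening: 0.0878
gripper_force: 0.0
```

Call:
step_arm([
  [[-0.3,0,-0.1,0,0,0],[-0.7,0,-0.2,0,0,0],[-1,0,-0.2,0,0,0],[-1,0,-0.2,0,0,0],[-1,0,-0.2,0,0,0]],
])

```text
clock: 26.4
tool_pos: [0.461, 0.1952, 0.2474]
orientation: [179.9, -0.1, -107.9]
force: [0.6, -0.2, 0.7]
opening: 0.0875
gripper_force: 0.0
```

Run:
```python
from h import *
s,_=snapshot('side'); wv,_=snapshot('wrist')
o=np.zeros((420,800,3),np.uint8); o[:,:480]=cv2.resize(s[150:330,220:426,::-1],(480,420)); o[:240,480:]=cv2.resize(wv[:,:,::-1],(320,240))
cv2.imwrite('pics/fin.png',o); print(get_obs()['force'])
```

```text
[-0.09872226  0.00254193 -0.06679742]
```

View pics/fin.png

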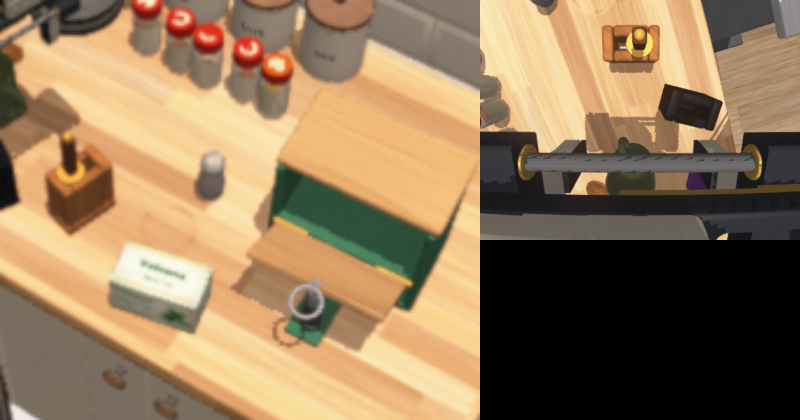

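The pole stands upright in the wooden holder at (68,165). The hatch rests on the buffer with its ring at (306,300), and the carton, salt shaker and mug are in place. I hand in.

```bash
python3 -c "
from plant import *
print(close_job())"
```

```text
the job is handed in; nothing more can be done
None
```

The job is done and handed in at about 26 s: the hatch was swung down and pressed onto its buffer with about 10 N, then unhooked and left resting there, and the pole is back upright in its wooden holder, seated on its collar.

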